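# Check the dough scale's beam and hold its test dial

## Task

Check the dough scale on the counter before the morning's weighing: push the arrest lever all the way over (away from the robot) so that the beam is free and tips to its counterweight end, then bring the lever fully back so that the beam is locked level again. With the beam locked, and not before, turn the spring-return test dial clockwise (seen from above) past its first two notches to the third notch, which is before the end stop, and finish the program while still holding it there against its spring. Leave the timer, the cup and the jam jar where they stand.

Things in the scene. Friction and masses are not known exactly. Their poses are not given: they have to be found in the camera images.
- scale: white bench scale, fixed; plinth 175 x 330 mm, deck 31 mm high. Origin: on the counter, 7.5 mm behind the plinth's middle; x to its back, y left, z up. In its frame (mm): lever pivot (-60, 35, 40), dial axis (-45, -115). Beam along y at x = 40, z = 63, 220 long; on it a pan (left, top 83 high) and a dark 30 mm counterweight (right, top 92 high)
- beam (a joint): tilt of the beam, rad: 0 level (locked by two posts under it), about 0.17 when free (counterweight end down, pan up). It moves by itself when the lever frees it
- arrest (a joint): arrest lever, rad: 0 = locked, at its stop, leaning 0.5 rad to the scale's front; 1.0 = free, at its stop, leaning 0.5 rad to the back. Swings in the scale's x-z plane, moves the two posts under the beam, takes 1 to 2 N at the knob and stays where it is left
- arrest_knob (a point): centre of the black ball knob (20 mm) on the arrest lever, 70 mm from the pivot: 101 mm above the counter at either stop, 110 mm midway. Stem 9 mm thick. Behind the knob's rear position 45 mm are clear before the beam
- dial (a joint): test dial, rad: 0 at home, grows clockwise seen from above; notches (light clicks) at 0.4, 0.8 and 1.2, end stop at 1.5. When let go its spring drives it home; the notches do not hold it. Torque about 0.03 N m at home, 0.06 N m at the third notch, clicks add up to 0.015
- dial_grip (a point): on the dial's axis, 104 mm above the counter, inside the black upright grip bar: 44 long, 10 thick, from 84 to 115 mm above the counter, on a 56 mm disc (top at 84). Turns with the dial: x lies along the bar, -x to its white pointer line, at home 0.6 rad right of the scale's front. Rim of the 84 mm housing: long dark mark for home, three short ones for the notches
- dough_timer: cream egg-shaped wind-up timer with a wooden bar on top, 64 mm across, 56 mm high, a loose bystander; origin under its centre
- enamel_cup: small green and white cup, 64 x 89 x 48 mm, a loose bystander; origin under its centre
- jam_jar: glass jam jar with a red lid, 65 mm across, 97 mm high, a loose bystander; origin under its centre

How it is judged:
On the way, in this order (a step that is already met when the one before it is completed fails the run):
1. the arrest lever is over and the beam has tipped to its counterweight end (value of joint arrest above 0.85 rad and value of joint beam above 0.1 rad), for 0.2 s.
2. the arrest lever is fully back and the beam is locked level (value of joint arrest below 0.12 rad and value of joint beam between -0.03 and 0.03 rad), for 0.2 s.
At the end, for the whole second after the job is handed in: The dial stands still at the third notch (1.2 rad, within 0.12) with the fingers still holding it (more than 0.5 N on it), the arrest lever is back at its stop (below 0.12 rad) and the beam is level (within 0.03 rad) (all of step 2 and value of joint dial between 1.08 and 1.32 rad and velocity of joint dial between -0.2 and 0.2 rad/s and contact force between the fingers and dial above 0.5 N); the arm keeps its last pose, push and grip.
It fails at once if the dial is turned while the beam is not locked (value of joint dial above 0.25 rad and value of joint arrest above 0.15 rad).
It fails at once if the timer, the cup or the jam jar is moved (distance of any of dough_timer, enamel_cup, jam_jar from where it was at the start of the episode above 0.03 m).
It also fails if it takes over 64 s, if anything falls off the work surface, if the arm or the gripper's body presses on something with over 40 N, if the wrist force passes 120 N, or if a joint passes its speed limit or range.

## Robot

A 7-joint arm with a two-finger parallel gripper is mounted at the origin on a cart in front of the work surface, level with it; the furniture and walls round the work are solid. World frame = base frame: x ahead of the robot, y to its left, z up, the work surface at z = 0. Lengths are in m, angles in rad, forces in N, time in s.
With the tool pointing down it reaches from about 0.4 to 0.9 m from the base axis. Payload 5.6 kg.
Tool frame: the origin (TCP) lies midway between the tips of the shut fingers; the grasp point (between the pads) lies behind it (arm.pinch_z is the z of the grasp point in the tool frame, in m); z points along the fingers, y is the line along which they close (so a half turn about z gives the same grasp; the last joint's range is limited). The gripper opens to 92 mm and grips with 3 to 60 N. Pads are 20 mm wide; open, the fingers measure 128 mm over their backs; the gripper's body (75 mm by 189 mm) begins 69 mm behind the grasp point.
Start: joints at [-1.338, 0.468, -0.012, 1.603, 0.006, 1.071, -0.056], TCP at [0.177, 0.625, 0.215] pointing down, gripper open.
Joint ranges: [-2.53, 2.53], [-0.31, 2.02], [-1.57, 1.55], [0.28, 2.44], [-1.29, 4.43], [0.15, 1.84], [-2.92, 2.92]. Speed limits (rad/s): [2.57, 2.57, 3.14, 3.14, 3.14, 3.14, 3.14].

## Interface

Orientations are given as a unit quaternion [x, y, z, w].
In Python, from cell import arm gives the robot as it stands.
- The arm moves only by the tool step_arm, never from a script. Its argument "motion" is a list of rows, each an object of numbers: "dx", "dy", "dz": the shift along the tool's x, y, z in cm; "wx", "wy", "wz": the turn, a rotation vector about the tool's x, y, z in rad. In form: [{"dx": .., "dy": .., "dz": .., "wx": .., "wy": .., "wz": ..}, ...]. A call has 1 to 5 rows; each row shifts and turns the commanded pose from where the row before left it, along the tool's axes as they then stand; what a row does not reach is not made up. A row lasts 1/12 s, in which the tool goes at most 41.7 mm and 7.16 degrees, less where a joint would pass 70% of its speed; a pose out of reach is approached as far as the arm can. A call with a gripper value outside its range is refused whole. "grip" is the gripper command: -1 is fully open, 1 is shut, values between are in proportion, set as the call begins (left out, the last holds). The fingers move at their own pace and stop on an object; "newtons" is the grip in N (left out, the last holds). Time passes only in rows, so rows that do not move let the fingers close. It gives the time, the measured TCP pose, the force, the opening and the grip force at its end, in the units of the state.
- arm.get_state(): the state, without advancing time (a new reading comes with each control period).
- arm.grab_frame(name): name is "side" or "top"; returns a dict with "pixels" (420x560x3 uint8, blue, green, red), "intrinsics" (3x3 intrinsics, pixels), "R" (3x3) and "t" (3): a world point X has camera coordinates R X + t. Camera axes: x right, y down, z forward; pixel columns grow to the right and rows downward; lengths in m; the calibration is good to about 2 mm. A picture is of the moment at which its call begins. There is no depth.
- arm.close_job(): hands the job in; it is judged then, once.
The state is a dict: "t": time; "joints": joint angles; "joint_vel": joint speeds; "effort": joint torques, N m; "eef_pos": TCP position; "eef_rot": TCP orientation; "contact_force": force on the tool from outside, world axes, zero at the start; "torque": the same for the moment, N m; "gripper_width": opening from 0.0 (shut) to 1.0 (fully open); "gripper_force": force on a finger pad.
Only numpy, scipy, OpenCV 4.12 (cv2) and the standard library are available. Lean on these libraries where they do the work, as an engineer would, in place of code of your own. Each camera call takes 0.05 s, during which the arm holds its last target. There are 200 camera calls.

## Working session

There is one attempt and no reset: what is moved stays moved. The work goes in short steps, Python scripts to look and compute and a tool call to move; the robot and the scene stay as the last step left them, time stands still between calls to the robot, and variables do not carry over. Pictures are saved under pics/ and viewed, at most 10 in all, crops included, and the job is handed in when it is done.

Besides the shell and the picture viewer there is one more tool, called after "Call:" by a JSON object that holds its "op" and its "data", one argument or row to a line. step_arm: Moves the arm, as the interface text tells. Its arguments: {"type":"object","properties":{"motion":{"type":"array","items":{"type":"object","properties":{"dx":{"type":"number"},"dy":{"type":"number"},"dz":{"type":"number"},"wx":{"type":"number"},"wy":{"type":"number"},"wz":{"type":"number"}}}},"grip":{"type":"number"},"newtons":{"type":"number"}},"required":["motion"]}

```bash
mkdir -p pics
python3 - <<'E'
from cell import arm
import cv2,numpy as np,pickle
s=arm.get_state()
print({k:np.round(v,3) for k,v in s.items()},arm.pinch_z)
F={n:arm.grab_frame(n) for n in("side","top")}
pickle.dump(F,open("f0.pkl","wb"))
for n,f in F.items():
    cv2.imwrite(f"pics/{n}0.png",f["pixels"]); print(n,f["intrinsics"],f["R"],f["t"],-f["R"].T@f["t"])
E
```

```text
{'t': np.float64(0.0), 'joints': array([-1.338,  0.468, -0.012,  1.604,  0.006,  1.071, -0.056]), 'joint_vel': array([ 0.002,  0.001,  0.001, -0.001,  0.   ,  0.   , -0.001]), 'effort': array([-1.0000e-03, -5.2056e+01, -1.3000e-02, -2.4375e+01, -5.7000e-02,
        1.7000e-02,  0.0000e+00]), 'eef_pos': array([0.177, 0.625, 0.214]), 'eef_rot': array([ 0.137,  0.991, -0.001, -0.   ]), 'contact_force': array([-0.037, -1.032,  0.111]), 'torque': array([-0.058, -0.003,  0.03 ]), 'gripper_force': np.float64(0.0), 'gripper_width': np.float64(1.002)} -0.0187
side [[388.63650415   0.         284.06047755]
 [  0.         388.63650415 207.87856239]
 [  0.           0.           1.        ]] [[ 0.99687032  0.07815449  0.01189265]
 [ 0.0544406  -0.56960076 -0.82011657]
 [-0.05732173  0.81819732 -0.57207287]] [-0.51707565  0.03446268  1.26927237] [ 0.5863381 -0.9784735  0.7605291]
top [[524.33621674   0.         280.00936655]
 [  0.         524.33621674 220.18446255]
 [  0.           0.           1.        ]] [[-1.22044604e-02 -9.99925445e-01 -3.93952115e-04]
 [-9.93388285e-01  1.21696473e-02 -1.14156102e-01]
 [ 1.14152385e-01 -1.00186621e-03 -9.93462747e-01]] [0.02618054 0.53145381 1.45010234] [0.36272687 0.02116379 1.50130167]
```

View pics/top0.png

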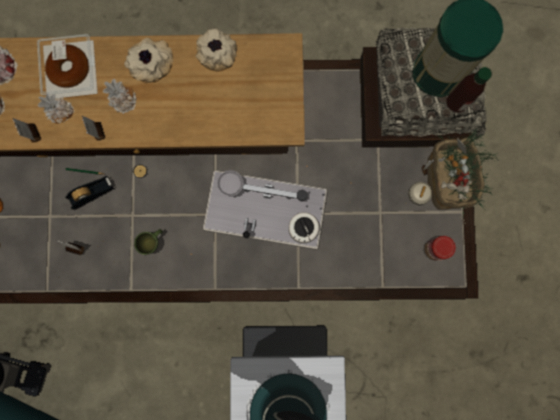

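View pics/side0.png

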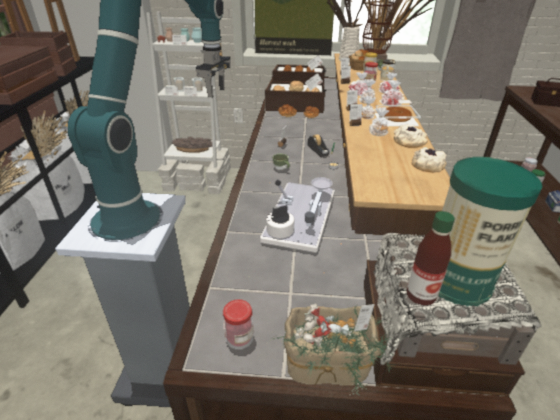

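Top view: scale with corners about (213,171), (327,187), (317,248) and (204,231), lever knob near (248,235), dial near (304,228), and the cup at (150,242), jar at (440,247) and timer at (420,193) well clear. Side view: dial near (281,222), knob near (278,183).

```bash
cat > h.py <<'E'
import numpy as np,cv2
def ray(f,uv):
    d=f["R"].T@np.linalg.inv(f["intrinsics"])@np.array([uv[0],uv[1],1.]); return -f["R"].T@f["t"],d
def on(f,uv,z):
    c,d=ray(f,uv); return c+d*(z-c[2])/d[2]
def two(f,a,g,b):
    c,d=ray(f,a);e,h=ray(g,b); s=np.linalg.lstsq(np.c_[d,-h],e-c,rcond=None)[0]
    p,q=c+d*s[0],e+h*s[1]; return (p+q)/2,np.linalg.norm(p-q)
def proj(f,X):
    p=f["intrinsics"]@(f["R"]@X+f["t"]); return p[:2]/p[2]
E
python3 - <<'E'
from h import *
import pickle
F=pickle.load(open("f0.pkl","rb"));f=F["top"]
im=f["pixels"];hsv=cv2.cvtColor(im,cv2.COLOR_BGR2HSV)
m=(hsv[...,2]>120).astype(np.uint8);m[:160]=0;m[260:]=0;m[:,:195]=0;m[:,335:]=0
m=cv2.morphologyEx(m,cv2.MORPH_CLOSE,np.ones((5,5)))
n,l,st,_=cv2.connectedComponentsWithStats(m);k=1+np.argmax(st[1:,4]);c=np.argwhere(l==k)[:,::-1].astype(np.float32)
print(st[k])
r=cv2.minAreaRect(c);b=cv2.boxPoints(r);print(r)
W=np.array([on(f,p,.031) for p in b]);print(b,W.round(4))
print([np.linalg.norm(W[i]-W[i-1]).round(4) for i in range(4)],W.mean(0))
cv2.imwrite("pics/topc.png",cv2.resize(im[160:260,195:335],None,fx=5.6,fy=5.6,interpolation=cv2.INTER_CUBIC))
cv2.imwrite("pics/sidec.png",cv2.resize(F["side"]["pixels"][165:255,255:345],None,fx=6.6,fy=6.6,interpolation=cv2.INTER_CUBIC))
E
```

```text
[ 203  160  124   89 6292]
((266.3310546875, 199.49961853027344), (116.39155578613281, 80.2283706665039), 9.593133926391602)
[[202.26402 229.35449]
 [215.63414 150.24802]
 [330.39807 169.64474]
 [317.02795 248.75122]] [[ 0.5084  0.239   0.031 ]
 [ 0.7357  0.2017  0.031 ]
 [ 0.6751 -0.1259  0.031 ]
 [ 0.4497 -0.0832  0.031 ]]
[np.float64(0.3274), np.float64(0.2304), np.float64(0.3332), np.float64(0.2294)] [0.59222716 0.05792179 0.031     ]
```

View pics/topc.png

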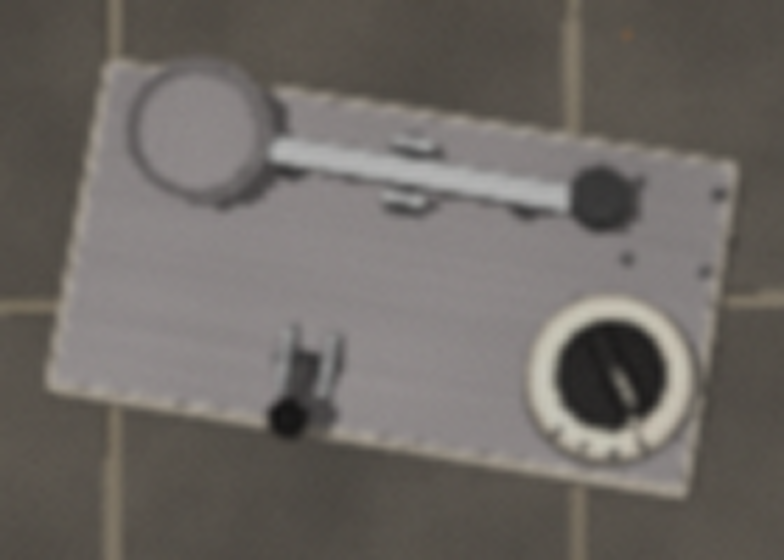

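View pics/sidec.png

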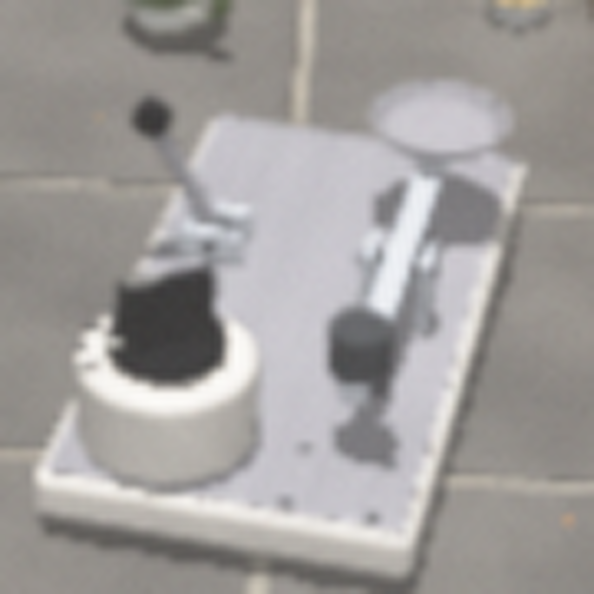

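The crops show the plinth corners at crop px (110,62), (738,162), (688,497) and (47,392). The knob is at (289,418) in the top crop and (152,118) in the side crop. The dial disc centre is at (611,375), with the pointer towards the home mark at the lower right.

Run:
```python
from h import *
import pickle
from scipy.spatial.transform import Rotation as Ro
from cell import arm
F=pickle.load(open("f0.pkl","rb"));f=F["top"];g=F["side"]
T=lambda p:(np.array(p)+.5)/5.6-.5+[195,160]
S=lambda p:(np.array(p)+.5)/6.6-.5+[255,165]
W=np.array([on(f,T(p),.031) for p in [(110,62),(738,162),(688,497),(47,392)]])
print(W.round(4),[np.linalg.norm(W[i]-W[i-1]).round(4) for i in range(4)])
ex=(W[0]+W[1]-W[2]-W[3])[:2];ey=(W[0]+W[3]-W[1]-W[2])[:2]
a=np.arctan2(ex[1],ex[0]);b=np.arctan2(ey[1],ey[0])-np.pi/2;print("yaw",a,b)
knob,e=two(f,T((289,418)),g,S((152,118)));print("knob",knob,e)
dial=on(f,T((611,375)),.084)
# yaw from plinth long sides
def mk(y,o): return lambda p:o+np.array([[np.cos(y),-np.sin(y)],[np.sin(y),np.cos(y)]])@np.array(p)/1000
ctr=W.mean(0)[:2];y=b
o=mk(y,ctr)([7.5,0]);o2=mk(y,ctr)([-7.5,0]);Q=mk(y,o)
print("dial meas",dial,"pred",Q((-45,-115)),"knob pred",Q((-60-33.6,35)),"rear",Q((-60+33.6,35)))
print("yaw by dial-knob",np.arctan2(*(knob-dial)[[1,0]])-np.arctan2(150,-48.6))
Q=mk(y,o2);print("other sign",Q((-45,-115)),Q((-93.6,35)))
print("weight pred proj",proj(f,np.r_[mk(y,o)((40,-95)),.092]),"seen",T((602,198)))
s=arm.get_state();R=Ro.from_quat(s["eef_rot"]).as_matrix();print(R.round(3))
```

```text
[[ 0.6762  0.2056  0.031 ]
 [ 0.6206 -0.1132  0.031 ]
 [ 0.4509 -0.0844  0.031 ]
 [ 0.5077  0.237   0.031 ]] [np.float64(0.1714), np.float64(0.3236), np.float64(0.1722), np.float64(0.3263)]
yaw -0.17601259901867053 -0.17372170224384664
knob [0.48729331 0.11099736 0.09898646] 0.0005461472750809917
dial meas [ 0.50737414 -0.0444055   0.084     ] pred [ 0.50703926 -0.04552341] knob pred [0.48509816 0.11061931] rear [0.55128669 0.09900384]
yaw by dial-knob -0.18482135413025502
other sign [ 0.49226504 -0.04293067] [0.47032394 0.11321205]
weight pred proj [301.84389963 194.51864401] seen [302.08928571 194.94642857]
[[-0.962  0.272 -0.   ]
 [ 0.272  0.962 -0.002]
 [-0.    -0.002 -1.   ]]
```

Call:
{"op": "step_arm", "data": {
  "motion": [
    {"wz":-0.1},
    {"dx":-2.6,"dy":-3.0},
    {"dx":-2.6,"dy":-3.0},
    {"dx":-2.6,"dy":-3.0},
    {"dx":-2.6,"dy":-3.0}
  ],
  "grip": -1,
  "newtons": 10
}}

```text
$.motion[0]: bad value
```

Call:
{"op": "step_arm", "data": {
  "motion": [
    {"dx":-2.6,"dy":-3.0},
    {"dx":-2.6,"dy":-3.0},
    {"dx":-2.6,"dy":-3.0},
    {"dx":-2.6,"dy":-3.0},
    {"dx":-2.6,"dy":-3.0}
  ]
}}

```text
$.motion[0]: bad value
```

Call:
{"op": "step_arm", "data": {
  "motion": [
    {"dx":-2.6,"dy":-3.0},
    {"dx":-2.6,"dy":-3.0},
    {"dx":-2.6,"dy":-3.0},
    {"dx":-2.6,"dy":-3.0},
    {}
  ]
}}

```text
$.motion[0]: bad value
```

Call:
{"op": "step_arm", "data": {
  "motion": [
    {"dx":0,"dy":0,"dz":0,"wx":0,"wy":0,"wz":-0.1},
    {"dx":-2.6,"dy":-3.0,"dz":0,"wx":0,"wy":0,"wz":0},
    {"dx":-2.6,"dy":-3.0,"dz":0,"wx":0,"wy":0,"wz":0},
    {"dx":-2.6,"dy":-3.0,"dz":0,"wx":0,"wy":0,"wz":0},
    {"dx":-2.6,"dy":-3.0,"dz":0,"wx":0,"wy":0,"wz":0}
  ],
  "grip": -1,
  "newtons": 10
}}

```text
t: 0.52
eef_pos: [0.2589, 0.4872, 0.214]
eef_rot: [0.088, 0.996, -0.001, -0.0]
contact_force: [0.4, -0.2, -0.3]
gripper_width: 0.997
gripper_force: 0.0
```

Call:
{"op": "step_arm", "data": {
  "motion": [
    {"dx":-2.6,"dy":-3.0,"dz":0,"wx":0,"wy":0,"wz":0},
    {"dx":-2.6,"dy":-3.0,"dz":0,"wx":0,"wy":0,"wz":0},
    {"dx":-2.6,"dy":-3.0,"dz":0,"wx":0,"wy":0,"wz":0},
    {"dx":-2.6,"dy":-3.0,"dz":0,"wx":0,"wy":0,"wz":0},
    {"dx":-2.6,"dy":-3.0,"dz":0,"wx":0,"wy":0,"wz":0}
  ]
}}

```text
t: 0.93
eef_pos: [0.3607, 0.3167, 0.2145]
eef_rot: [0.088, 0.996, 0.0, -0.0]
contact_force: [0.6, 0.7, 0.1]
gripper_width: 1.002
gripper_force: 0.0
```

Call:
{"op": "step_arm", "data": {
  "motion": [
    {"dx":-2.6,"dy":-3.0,"dz":0,"wx":0,"wy":0,"wz":0},
    {"dx":-2.6,"dy":-3.0,"dz":0,"wx":0,"wy":0,"wz":0},
    {"dx":-2.6,"dy":-3.0,"dz":0,"wx":0,"wy":0,"wz":0},
    {"dx":-2.6,"dy":-3.0,"dz":0,"wx":0,"wy":0,"wz":0},
    {"dx":0,"dy":0,"dz":0,"wx":0,"wy":0,"wz":0}
  ]
}}

```text
t: 1.35
eef_pos: [0.445, 0.1748, 0.2147]
eef_rot: [0.093, 0.996, -0.001, 0.001]
contact_force: [0.4, 0.2, -0.1]
gripper_width: 1.0
gripper_force: 0.0
```

Call:
{"op": "step_arm", "data": {
  "motion": [
    {"dx":-2.6,"dy":-2.8,"dz":0,"wx":0,"wy":0,"wz":0},
    {"dx":-2.6,"dy":-2.7,"dz":0,"wx":0,"wy":0,"wz":0},
    {"dx":0,"dy":0,"dz":3.5,"wx":0,"wy":0,"wz":0},
    {"dx":0,"dy":0,"dz":3.5,"wx":0,"wy":0,"wz":0},
    {"dx":0,"dy":0,"dz":0,"wx":0,"wy":0,"wz":0}
  ]
}}

```text
t: 1.77
eef_pos: [0.479, 0.1174, 0.1393]
eef_rot: [0.088, 0.996, -0.002, -0.005]
contact_force: [-0.9, 0.5, -0.3]
gripper_width: 0.997
gripper_force: 0.0
```

Call:
{"op": "step_arm", "data": {
  "motion": [
    {"dx":-0.8,"dy":-0.5,"dz":0,"wx":0,"wy":0,"wz":0},
    {"dx":0,"dy":0,"dz":2.0,"wx":0,"wy":0,"wz":0},
    {"dx":0,"dy":0,"dz":2.0,"wx":0,"wy":0,"wz":0},
    {"dx":0,"dy":0,"dz":1.7,"wx":0,"wy":0,"wz":0},
    {"dx":0,"dy":0,"dz":0,"wx":0,"wy":0,"wz":0}
  ]
}}

```text
t: 2.18
eef_pos: [0.4899, 0.1128, 0.0871]
eef_rot: [0.087, 0.996, -0.0, -0.001]
contact_force: [-0.9, 0.1, 1.1]
gripper_width: 1.001
gripper_force: 0.0
```

Call:
{"op": "step_arm", "data": {
  "motion": [
    {"dx":0,"dy":0,"dz":0,"wx":0,"wy":0,"wz":0},
    {"dx":0,"dy":0,"dz":0,"wx":0,"wy":0,"wz":0}
  ]
}}

```text
t: 2.35
eef_pos: [0.4918, 0.1132, 0.0895]
eef_rot: [0.088, 0.996, 0.001, 0.001]
contact_force: [-0.2, 0.1, 0.1]
gripper_width: 1.004
gripper_force: 0.0
```

Run:
```python
from h import *
from cell import arm
f=arm.grab_frame("side")
cv2.imwrite("pics/s1.png",cv2.resize(f["pixels"][125:255,225:355],None,fx=4.6,fy=4.6,interpolation=cv2.INTER_CUBIC))
s=arm.get_state();print(s["eef_pos"],s["eef_rot"],s["joints"])
```

```text
[0.49172608 0.11320964 0.08953509] [8.77036319e-02 9.96145149e-01 7.22907229e-04 1.54708075e-03] [-0.49446075  0.40395428  0.24382545  2.06828862 -0.15148897  0.68229929
  1.24319262]
```

View pics/s1.png

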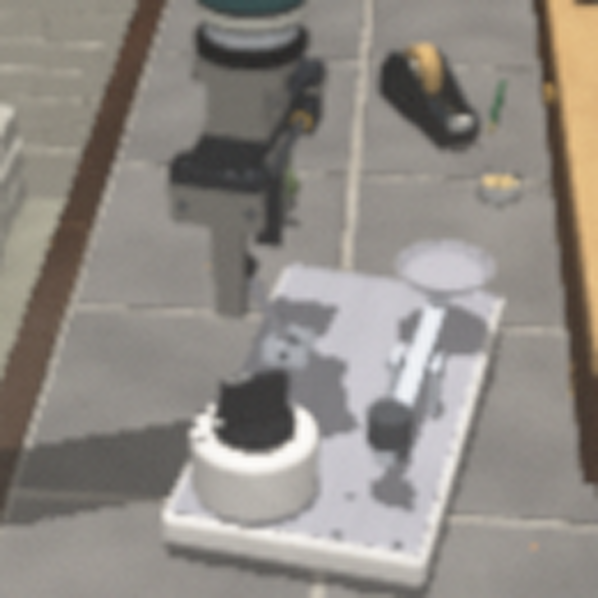

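The near finger, at (232,300), hides the lever; the gripper straddles it as intended. I need about 6 mm forward and 7 mm down, then I'll close.

Call:
{"op": "step_arm", "data": {
  "motion": [
    {"dx":0.5,"dy":-0.2,"dz":0.7,"wx":0,"wy":0,"wz":0},
    {"dx":0,"dy":0,"dz":0,"wx":0,"wy":0,"wz":0},
    {"dx":0,"dy":0,"dz":0,"wx":0,"wy":0,"wz":0},
    {"dx":0,"dy":0,"dz":0,"wx":0,"wy":0,"wz":0}
  ]
}}

```text
t: 2.73
eef_pos: [0.4849, 0.1117, 0.0808]
eef_rot: [0.088, 0.996, 0.0, 0.0]
contact_force: [-0.0, -0.5, -0.2]
gripper_width: 0.999
gripper_force: 0.0
```

Call:
{"op": "step_arm", "data": {
  "motion": [
    {"dx":0,"dy":0,"dz":0,"wx":0,"wy":0,"wz":0},
    {"dx":0,"dy":0,"dz":0,"wx":0,"wy":0,"wz":0},
    {"dx":0,"dy":0,"dz":0,"wx":0,"wy":0,"wz":0},
    {"dx":0,"dy":0,"dz":0,"wx":0,"wy":0,"wz":0},
    {"dx":0,"dy":0,"dz":0,"wx":0,"wy":0,"wz":0}
  ],
  "grip": 1,
  "newtons": 10
}}

```text
t: 3.15
eef_pos: [0.4849, 0.1116, 0.0806]
eef_rot: [0.088, 0.996, -0.0, 0.0]
contact_force: [-0.3, -0.2, 0.4]
gripper_width: 0.659
gripper_force: 0.0
```

Call:
{"op": "step_arm", "data": {
  "motion": [
    {"dx":0,"dy":0,"dz":0,"wx":0,"wy":0,"wz":0},
    {"dx":0,"dy":0,"dz":0,"wx":0,"wy":0,"wz":0},
    {"dx":0,"dy":0,"dz":0,"wx":0,"wy":0,"wz":0},
    {"dx":0,"dy":0,"dz":0,"wx":0,"wy":0,"wz":0},
    {"dx":0,"dy":0,"dz":0,"wx":0,"wy":0,"wz":0}
  ]
}}

```text
t: 3.57
eef_pos: [0.4849, 0.1117, 0.0806]
eef_rot: [0.088, 0.996, 0.0, 0.0]
contact_force: [0.1, -0.3, 0.2]
gripper_width: 0.298
gripper_force: 0.0
```

Call:
{"op": "step_arm", "data": {
  "motion": [
    {"dx":0,"dy":0,"dz":0,"wx":0,"wy":0,"wz":0},
    {"dx":0,"dy":0,"dz":0,"wx":0,"wy":0,"wz":0},
    {"dx":0,"dy":0,"dz":0,"wx":0,"wy":0,"wz":0},
    {"dx":0,"dy":0,"dz":0,"wx":0,"wy":0,"wz":0}
  ]
}}

```text
t: 3.9
eef_pos: [0.4843, 0.1087, 0.0805]
eef_rot: [0.089, 0.996, -0.002, -0.001]
contact_force: [-1.0, -7.8, 3.3]
gripper_width: 0.2
gripper_force: 10.0
```

Call:
{"op": "step_arm", "data": {
  "motion": [
    {"dx":-0.63,"dy":-0.3,"dz":-0.3,"wx":0,"wy":0,"wz":0},
    {"dx":-0.65,"dy":0,"dz":-0.24,"wx":0,"wy":0,"wz":0},
    {"dx":-0.68,"dy":0,"dz":-0.17,"wx":0,"wy":0,"wz":0},
    {"dx":-0.69,"dy":0,"dz":-0.1,"wx":0,"wy":0,"wz":0},
    {"dx":-0.7,"dy":0,"dz":-0.04,"wx":0,"wy":0,"wz":0}
  ]
}}

```text
t: 4.32
eef_pos: [0.5181, 0.1024, 0.0893]
eef_rot: [0.088, 0.996, -0.0, 0.0]
contact_force: [-1.7, -1.3, -0.5]
gripper_width: 0.205
gripper_force: 10.0
```

Call:
{"op": "step_arm", "data": {
  "motion": [
    {"dx":-0.7,"dy":0,"dz":0.04,"wx":0,"wy":0,"wz":0},
    {"dx":-0.69,"dy":0,"dz":0.1,"wx":0,"wy":0,"wz":0},
    {"dx":-0.68,"dy":0,"dz":0.17,"wx":0,"wy":0,"wz":0},
    {"dx":-0.65,"dy":0,"dz":0.24,"wx":0,"wy":0,"wz":0},
    {"dx":-0.63,"dy":0,"dz":0.3,"wx":0,"wy":0,"wz":0}
  ]
}}

```text
t: 4.73
eef_pos: [0.5515, 0.0964, 0.0805]
eef_rot: [0.088, 0.996, -0.0, 0.001]
contact_force: [-1.0, -3.6, 1.2]
gripper_width: 0.203
gripper_force: 10.0
```

Call:
{"op": "step_arm", "data": {
  "motion": [
    {"dx":-0.2,"dy":0,"dz":0,"wx":0,"wy":0,"wz":0},
    {"dx":0,"dy":0,"dz":0,"wx":0,"wy":0,"wz":0},
    {"dx":0,"dy":0,"dz":0,"wx":0,"wy":0,"wz":0},
    {"dx":0,"dy":0,"dz":0,"wx":0,"wy":0,"wz":0},
    {"dx":0,"dy":0,"dz":0,"wx":0,"wy":0,"wz":0}
  ]
}}

```text
t: 5.15
eef_pos: [0.552, 0.0964, 0.0803]
eef_rot: [0.088, 0.996, -0.0, -0.0]
contact_force: [-0.4, -4.4, -1.4]
gripper_width: 0.205
gripper_force: 10.0
```

Run:
```python
from h import *
from cell import arm
f=arm.grab_frame("side")
cv2.imwrite("pics/s2.png",cv2.resize(f["pixels"][125:255,225:355],None,fx=4.6,fy=4.6,interpolation=cv2.INTER_CUBIC))
s=arm.get_state();print(s["eef_pos"],s["contact_force"],s["gripper_width"])
```

```text
[0.5519672  0.09635699 0.08035291] [-0.96337953 -3.78000213 -1.86645242] 0.2044979676303882
```

View pics/s2.png

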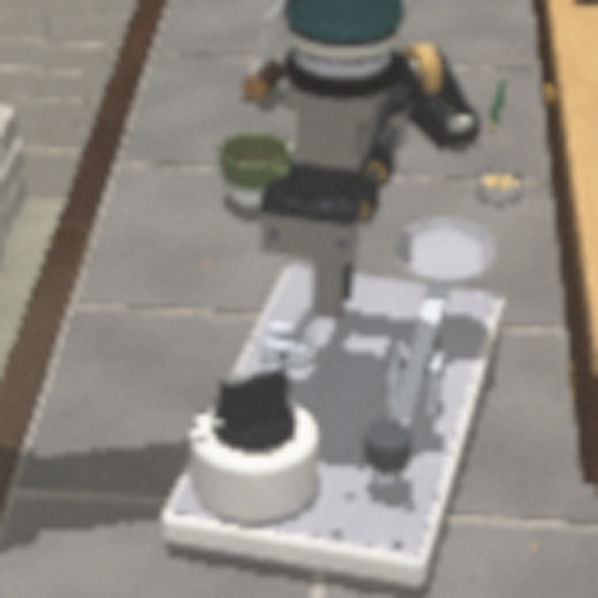

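The beam has tipped: the weight at (387,445) is lower and the pan at (447,247) higher, with the knob carried to the rear. Now bringing it back.

Call:
{"op": "step_arm", "data": {
  "motion": [
    {"dx":0.63,"dy":0,"dz":-0.3,"wx":0,"wy":0,"wz":0},
    {"dx":0.65,"dy":0,"dz":-0.24,"wx":0,"wy":0,"wz":0},
    {"dx":0.68,"dy":0,"dz":-0.17,"wx":0,"wy":0,"wz":0},
    {"dx":0.69,"dy":0,"dz":-0.1,"wx":0,"wy":0,"wz":0},
    {"dx":0.7,"dy":0,"dz":-0.04,"wx":0,"wy":0,"wz":0}
  ]
}}

```text
t: 5.62
eef_pos: [0.5188, 0.1024, 0.0895]
eef_rot: [0.088, 0.996, 0.0, 0.0]
contact_force: [0.7, -3.6, -3.7]
gripper_width: 0.205
gripper_force: 10.0
```

Call:
{"op": "step_arm", "data": {
  "motion": [
    {"dx":0.7,"dy":0,"dz":0.04,"wx":0,"wy":0,"wz":0},
    {"dx":0.69,"dy":0,"dz":0.1,"wx":0,"wy":0,"wz":0},
    {"dx":0.68,"dy":0,"dz":0.17,"wx":0,"wy":0,"wz":0},
    {"dx":0.65,"dy":0,"dz":0.24,"wx":0,"wy":0,"wz":0},
    {"dx":0.63,"dy":0,"dz":0.3,"wx":0,"wy":0,"wz":0}
  ]
}}

```text
t: 6.03
eef_pos: [0.4862, 0.1084, 0.0815]
eef_rot: [0.088, 0.996, 0.0, 0.001]
contact_force: [-0.0, -4.5, 1.9]
gripper_width: 0.208
gripper_force: 10.0
```

Call:
{"op": "step_arm", "data": {
  "motion": [
    {"dx":0.4,"dy":0,"dz":0.1,"wx":0,"wy":0,"wz":0},
    {"dx":0.1,"dy":0,"dz":0,"wx":0,"wy":0,"wz":0},
    {"dx":0,"dy":0,"dz":0,"wx":0,"wy":0,"wz":0},
    {"dx":0,"dy":0,"dz":0,"wx":0,"wy":0,"wz":0},
    {"dx":0,"dy":0,"dz":0,"wx":0,"wy":0,"wz":0}
  ]
}}

```text
t: 6.45
eef_pos: [0.4838, 0.1088, 0.0804]
eef_rot: [0.088, 0.996, 0.0, 0.003]
contact_force: [6.6, -5.9, -4.7]
gripper_width: 0.208
gripper_force: 10.0
```

Call:
{"op": "step_arm", "data": {
  "motion": [
    {"dx":0,"dy":0,"dz":0,"wx":0,"wy":0,"wz":0},
    {"dx":0,"dy":0,"dz":0,"wx":0,"wy":0,"wz":0},
    {"dx":0,"dy":0,"dz":0,"wx":0,"wy":0,"wz":0},
    {"dx":0,"dy":0,"dz":0,"wx":0,"wy":0,"wz":0},
    {"dx":0,"dy":0,"dz":0,"wx":0,"wy":0,"wz":0}
  ],
  "grip": 0
}}

```text
t: 6.87
eef_pos: [0.4812, 0.11, 0.0798]
eef_rot: [0.087, 0.996, 0.0, 0.0]
contact_force: [0.3, -0.4, 0.2]
gripper_width: 0.495
gripper_force: 0.0
```

Call:
{"op": "step_arm", "data": {
  "motion": [
    {"dx":0,"dy":0,"dz":-2,"wx":0,"wy":0,"wz":0},
    {"dx":0,"dy":0,"dz":-3,"wx":0,"wy":0,"wz":0},
    {"dx":0,"dy":0,"dz":-3,"wx":0,"wy":0,"wz":0},
    {"dx":0,"dy":0,"dz":-1,"wx":0,"wy":0,"wz":0},
    {"dx":0,"dy":0,"dz":0,"wx":0,"wy":0,"wz":0}
  ]
}}

```text
t: 7.28
eef_pos: [0.4831, 0.1101, 0.1722]
eef_rot: [0.088, 0.996, 0.001, 0.003]
contact_force: [-0.1, 0.1, -0.8]
gripper_width: 0.501
gripper_force: 0.0
```

Call:
{"op": "step_arm", "data": {
  "motion": [
    {"dx":-1.3,"dy":-3.7,"dz":0,"wx":0,"wy":0,"wz":0},
    {"dx":-1.3,"dy":-3.7,"dz":0,"wx":0,"wy":0,"wz":0},
    {"dx":-1.3,"dy":-3.7,"dz":0,"wx":0,"wy":0,"wz":0},
    {"dx":-1.2,"dy":-3.7,"dz":0,"wx":0,"wy":0,"wz":0},
    {"dx":0,"dy":0,"dz":0,"wx":0,"wy":0,"wz":0}
  ]
}}

```text
t: 7.7
eef_pos: [0.5052, -0.0537, 0.1685]
eef_rot: [0.093, 0.996, -0.002, -0.0]
contact_force: [0.1, -0.7, -0.4]
gripper_width: 0.502
gripper_force: 0.0
```

Call:
{"op": "step_arm", "data": {
  "motion": [
    {"dx":0,"dy":0,"dz":0,"wx":0,"wy":0,"wz":-0.12},
    {"dx":0,"dy":0,"dz":0,"wx":0,"wy":0,"wz":-0.12},
    {"dx":0,"dy":0,"dz":0,"wx":0,"wy":0,"wz":-0.12},
    {"dx":0,"dy":0,"dz":0,"wx":0,"wy":0,"wz":-0.12},
    {"dx":0,"dy":0,"dz":0,"wx":0,"wy":0,"wz":-0.12}
  ]
}}

```text
t: 8.12
eef_pos: [0.5047, -0.0449, 0.1679]
eef_rot: [-0.213, 0.977, 0.0, -0.001]
contact_force: [0.1, 0.4, -0.1]
gripper_width: 0.496
gripper_force: 0.0
```

Call:
{"op": "step_arm", "data": {
  "motion": [
    {"dx":0,"dy":0,"dz":0,"wx":0,"wy":0,"wz":0},
    {"dx":0,"dy":0,"dz":0,"wx":0,"wy":0,"wz":0},
    {"dx":0,"dy":0,"dz":0,"wx":0,"wy":0,"wz":0}
  ]
}}

```text
t: 8.37
eef_pos: [0.5052, -0.0453, 0.1688]
eef_rot: [-0.209, 0.978, 0.0, -0.001]
contact_force: [-0.5, -0.2, 0.3]
gripper_width: 0.499
gripper_force: 0.0
```

Run:
```python
from h import *
from cell import arm
a=arm.grab_frame("side")["pixels"][125:255,225:355]; b=arm.grab_frame("top")["pixels"][140:270,195:325]
cv2.imwrite("pics/s3.png",cv2.resize(np.hstack([a,b]),None,fx=3.07,fy=3.07,interpolation=cv2.INTER_CUBIC))
s=arm.get_state();print(s["eef_pos"],s["eef_rot"],s["joints"])
```

```text
[ 0.50550219 -0.04530427  0.16918151] [-2.09586778e-01  9.77789995e-01  6.39267219e-05 -3.23699354e-04] [-0.1850632   0.28444865  0.24557423  2.00350354 -0.08974865  0.86439242
  2.10250542]
```

View pics/s3.png

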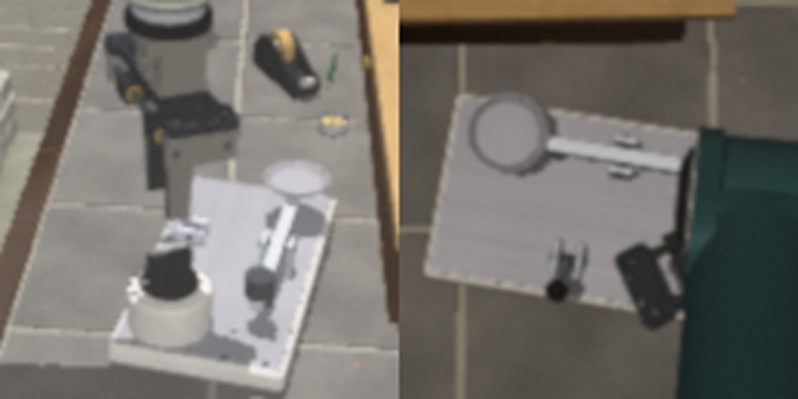

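The lever is back at the front, knob at (557,290) in the right half, and the beam is level. The gripper is over the dial. Descending.

Call:
{"op": "step_arm", "data": {
  "motion": [
    {"dx":-0.1,"dy":0,"dz":2.5,"wx":0,"wy":0,"wz":0},
    {"dx":0,"dy":0,"dz":2.5,"wx":0,"wy":0,"wz":0},
    {"dx":0,"dy":0,"dz":1.8,"wx":0,"wy":0,"wz":0},
    {"dx":0,"dy":0,"dz":0,"wx":0,"wy":0,"wz":0},
    {"dx":0,"dy":0,"dz":0,"wx":0,"wy":0,"wz":0}
  ]
}}

```text
t: 8.88
eef_pos: [0.5061, -0.045, 0.1011]
eef_rot: [-0.21, 0.978, 0.0, -0.001]
contact_force: [0.3, -0.2, -0.3]
gripper_width: 0.5
gripper_force: 0.0
```

Call:
{"op": "step_arm", "data": {
  "motion": [
    {"dx":0,"dy":0,"dz":0,"wx":0,"wy":0,"wz":0},
    {"dx":0,"dy":0,"dz":0,"wx":0,"wy":0,"wz":0},
    {"dx":0,"dy":0,"dz":0,"wx":0,"wy":0,"wz":0}
  ]
}}

```text
t: 9.13
eef_pos: [0.5076, -0.045, 0.1028]
eef_rot: [-0.21, 0.978, -0.0, 0.001]
contact_force: [0.6, -0.8, -0.2]
gripper_width: 0.5
gripper_force: 0.0
```

Call:
{"op": "step_arm", "data": {
  "motion": [
    {"dx":0,"dy":0,"dz":0.7,"wx":0,"wy":0,"wz":0},
    {"dx":0,"dy":0,"dz":0.6,"wx":0,"wy":0,"wz":0},
    {"dx":0,"dy":0,"dz":0,"wx":0,"wy":0,"wz":0},
    {"dx":0,"dy":0,"dz":0,"wx":0,"wy":0,"wz":0}
  ]
}}

```text
t: 9.47
eef_pos: [0.5062, -0.045, 0.0881]
eef_rot: [-0.21, 0.978, 0.0, -0.001]
contact_force: [-1.5, 0.4, 0.7]
gripper_width: 0.501
gripper_force: 0.0
```

Call:
{"op": "step_arm", "data": {
  "motion": [
    {"dx":0,"dy":0,"dz":0,"wx":0,"wy":0,"wz":0},
    {"dx":0,"dy":0,"dz":0,"wx":0,"wy":0,"wz":0},
    {"dx":0,"dy":0,"dz":0,"wx":0,"wy":0,"wz":0},
    {"dx":0,"dy":0,"dz":0,"wx":0,"wy":0,"wz":0},
    {"dx":0,"dy":0,"dz":0,"wx":0,"wy":0,"wz":0}
  ],
  "grip": 1,
  "newtons": 30
}}

```text
t: 9.88
eef_pos: [0.5073, -0.046, 0.0888]
eef_rot: [-0.211, 0.978, -0.001, 0.001]
contact_force: [3.5, -10.2, -6.1]
gripper_width: 0.16
gripper_force: 5.2
```

Call:
{"op": "step_arm", "data": {
  "motion": [
    {"dx":0,"dy":0,"dz":0,"wx":0,"wy":0,"wz":0},
    {"dx":0,"dy":0,"dz":0,"wx":0,"wy":0,"wz":0},
    {"dx":0,"dy":0,"dz":0,"wx":0,"wy":0,"wz":0}
  ]
}}

```text
t: 10.13
eef_pos: [0.5082, -0.0483, 0.0888]
eef_rot: [-0.209, 0.978, -0.002, 0.001]
contact_force: [4.4, -7.3, -4.4]
gripper_width: 0.111
gripper_force: 30.0
```

Call:
{"op": "step_arm", "data": {
  "motion": [
    {"dx":0,"dy":-0.35,"dz":0,"wx":0,"wy":0,"wz":0},
    {"dx":0,"dy":0,"dz":0,"wx":0,"wy":0,"wz":0.1},
    {"dx":0,"dy":0,"dz":0,"wx":0,"wy":0,"wz":0.1},
    {"dx":0,"dy":0,"dz":0,"wx":0,"wy":0,"wz":0.1},
    {"dx":0,"dy":0,"dz":0,"wx":0,"wy":0,"wz":0.1}
  ]
}}

```text
t: 10.55
eef_pos: [0.5083, -0.0484, 0.0888]
eef_rot: [-0.01, 1.0, -0.0, 0.0]
contact_force: [1.0, -0.6, -0.9]
gripper_width: 0.104
gripper_force: 30.0
```

Call:
{"op": "step_arm", "data": {
  "motion": [
    {"dx":0,"dy":0,"dz":0,"wx":0,"wy":0,"wz":0.1},
    {"dx":0,"dy":0,"dz":0,"wx":0,"wy":0,"wz":0.1},
    {"dx":0,"dy":0,"dz":0,"wx":0,"wy":0,"wz":0.1},
    {"dx":0,"dy":0,"dz":0,"wx":0,"wy":0,"wz":0.1},
    {"dx":0,"dy":0,"dz":0,"wx":0,"wy":0,"wz":0}
  ]
}}

```text
t: 10.97
eef_pos: [0.5083, -0.0484, 0.0887]
eef_rot: [0.188, 0.982, -0.0, 0.0]
contact_force: [0.6, -1.3, -0.1]
gripper_width: 0.108
gripper_force: 30.0
```

Call:
{"op": "step_arm", "data": {
  "motion": [
    {"dx":0,"dy":0,"dz":0,"wx":0,"wy":0,"wz":0.1},
    {"dx":0,"dy":0,"dz":0,"wx":0,"wy":0,"wz":0.1},
    {"dx":0,"dy":0,"dz":0,"wx":0,"wy":0,"wz":0.1},
    {"dx":0,"dy":0,"dz":0,"wx":0,"wy":0,"wz":0.1},
    {"dx":0,"dy":0,"dz":0,"wx":0,"wy":0,"wz":0}
  ]
}}

```text
t: 11.38
eef_pos: [0.5084, -0.0483, 0.0887]
eef_rot: [0.378, 0.926, -0.0, 0.0]
contact_force: [0.5, -0.4, 0.9]
gripper_width: 0.106
gripper_force: 30.0
```

Call:
{"op": "step_arm", "data": {
  "motion": [
    {"dx":0,"dy":0,"dz":0,"wx":0,"wy":0,"wz":0},
    {"dx":0,"dy":0,"dz":0,"wx":0,"wy":0,"wz":0},
    {"dx":0,"dy":0,"dz":0,"wx":0,"wy":0,"wz":0}
  ]
}}

```text
t: 11.63
eef_pos: [0.5083, -0.0483, 0.0887]
eef_rot: [0.377, 0.926, 0.0, 0.0]
contact_force: [0.1, -1.2, 1.5]
gripper_width: 0.107
gripper_force: 30.0
```

Run:
```python
from h import *
from cell import arm
a=arm.grab_frame("side")["pixels"][165:245,255:335]; b=arm.grab_frame("top")["pixels"][180:260,235:315]
cv2.imwrite("pics/s4.png",cv2.resize(np.hstack([a,b]),None,fx=5,fy=5,interpolation=cv2.INTER_CUBIC))
s=arm.get_state();print(s["eef_pos"],s["eef_rot"],s["torque"],s["contact_force"],s["gripper_width"],s["joints"])
```

```text
[ 0.50833597 -0.04829748  0.08873723] [3.77653482e-01 9.25946950e-01 1.57206599e-04 2.61478056e-04] [-0.36787194 -0.18539384  0.01643341] [ 0.86310308 -1.17665553  1.50186881] 0.10487456194003347 [-0.39162816  0.44494476  0.51803697  2.06630477 -0.33340151  0.70979569
  1.13655437]
```

View pics/s4.png

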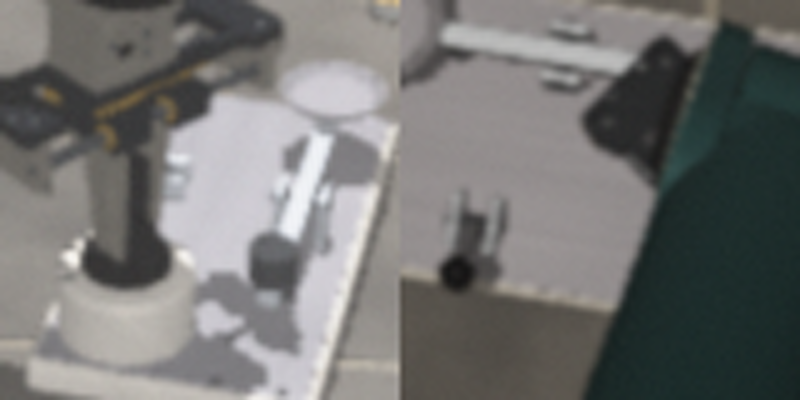

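The lever is at the front (knob (457,272)), the beam is level, and the fingers hold the bar, with the tool turned about 1.2 rad since the grasp. The opening still equals the bar thickness, so it hasn't slipped.

```bash
python3 -c "
from cell import arm
print(arm.close_job())"
```

```text
the job is handed in; nothing more can be done
None
```

I handed the job in at about 12 s of the 64 s allowed: the lever went fully over, the beam tipped, and the lever came back to lock it level. The dial is held at about 1.2 rad, the third notch, going by the tool's rotation. The timer, cup and jar were not touched, and no verdict was returned.

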